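Hold the inspection cover flush on a tipped gear unit

TASK

Take the lid off the grey parts box and set it down gently, right way up, on the black rubber mat. Then take the rectangular inspection cover out of the box by its hex breather, bring it to the slope of the gear unit's open flange and hold it there, edges in line and flush all over, pressed on lightly so that the screws can be started: finish while still holding it, do not let go. Leave the vise setting and everything else on the bench as they are.

Things in the scene. Friction and masses are not known exactly. Their poses are not given: they have to be found in the camera images.
- flange (a point): Centre of the flat machined top face of the gear unit's inspection flange: 100 mm along its x, 80 mm along its y, a rim 18 mm wide round a 64 x 44 mm opening, standing 29 mm proud of the housing. z points out of the face, x runs up the slope, y lies level. The face slopes 12 to 34 degrees off level, low edge towards the robot, turned up to 26 degrees either way, some 0.2 m above the bench.
- unit: Grey gear unit (about 110 x 96 mm, 115 mm high) with the blue vise bed that it is clamped on. Its axes are parallel to those of the flange; the origin lies on the vise's hinge, 100 mm down the slope from the flange centre and 145 mm below the face. The vise is fixed to the bench and its hinge is locked by friction: light pushes do not move it.
- lid: Loose grey plastic lid on the parts box: 158 mm (x) by 162 mm (y) outside, 3 mm thick, with a skirt 12 mm deep that hangs round the box with 3 mm play each side. Origin: centre of the skirt's lower edge; z up. On top, in the middle, an upright grip rib: 60 mm along x, 14 mm thick along y, from 15 to 45 mm above the origin. 140 g.
- parts_box: Grey plastic open-topped parts box, fixed to the bench, 146 mm (x) by 150 mm (y) outside, 57 mm high, walls and floor 3 mm. Origin: centre of its underside. The lid closes it at the start (origin 45 mm above the bench) and the inspection cover lies on its floor. It stands on one side of the vise, the mat on the other.
- cover: Rectangular aluminium cover, 100 mm (x) by 80 mm (y), 8 mm thick, flat in the box, up to 10 mm off its middle, sides parallel to the box's to 9 degrees. Origin: centre of the flat underside; z up. In its middle a steel hex breather: 30 mm across flats, from 8 to 42 mm above the underside, a 25 mm round cap up to 46 mm. Two flats (17 mm wide) face +y and -y. Alike after a half turn. 180-360 g.
- mat: Black rubber mat, fixed flat on the bench, bare: 200 mm (its x) by 190 mm (its y), 3 mm thick. Origin: centre of its underside.
- spray_can: Bystander: upright black spray can with a yellow cap, 52 mm across, 190 mm tall. Origin: centre of its underside.
- spanner: Bystander: steel open-ended spanner, 190 mm long, lying flat. Origin at its middle, underside.
- screwdriver: Bystander: screwdriver lying flat. Origin at its middle, underside.
- bearing_cap: Bystander: ROUND aluminium bearing end cap, 80 mm across, with a round boss (not the part to fit). Origin: centre of its underside.
- bearing: Bystander: ball bearing lying flat, 62 mm across, 18 mm high. Origin: centre of its underside.
- mug: Bystander: white mug, 80 mm across, 90 mm high. Origin: centre of its underside.
- screw_box: Bystander: cardboard box of screws, 85 x 60 x 35 mm, the box nearest to the robot. Origin: centre of its underside.
There are look-alikes about, which are no part of the job. What is shaped like the lid but blue is not meant.

How it is judged:
By the outcome, as a careful person would: the job done as asked, in the order asked, and still so for the second after the job is handed in, while the arm keeps its last pose, push and grip.
It also fails if it takes over 72 s, if anything falls off the work surface, if the arm or the gripper's body presses on something with over 40 N, if the wrist force passes 120 N, or if a joint passes its speed limit or range.

ROBOT

A 7-joint arm with a two-finger parallel gripper is mounted at the origin on the work surface. World frame = base frame: x ahead of the robot, y to its left, z up, the work surface at z = 0. Lengths are in m, angles in rad, forces in N, time in s.
With the tool pointing down it reaches from about 0.425 to 0.95 m from the base axis. Payload 16.7 kg.
Tool frame: the origin (TCP) lies on the centre line of the jaws, within the pads' length; the fingertips stand ctrl.tip_extent ahead of it and the grasp point (between the pads) lies 3 mm ahead of it (ctrl.tip_extent is the distance from the TCP to the fingertips, in m); z points along the fingers, y is the line along which they close (so a half turn about z gives the same grasp; the last joint's range is limited). The gripper opens to 94 mm and grips with 3 to 60 N. Pads are 16 mm wide; open, the fingers measure 119 mm over their backs; the gripper's body (75 mm by 177 mm) begins 78 mm behind the grasp point.
Start: joints at [-1.484, 0.426, 0.074, 1.606, -0.034, 1.111, -0.067], TCP at [0.158, 0.656, 0.227] pointing down, gripper open.
Joint ranges: [-2.85, 2.85], [-0.5, 2.14], [-1.23, 1.37], [0.21, 2.46], [-1.02, 4.16], [0.16, 2.05], [-2.73, 2.73]. Speed limits (rad/s): [1.89, 1.89, 2.39, 2.39, 3.01, 3.01, 3.01].

INTERFACE

Orientations are given as a 3x3 rotation matrix whose columns are the frame's x, y, z axes.
In Python, from rig import ctrl gives the robot as it stands. The module is installed in compiled form; this text tells all that it offers.
- The arm moves only by the shell command python3 -m crank 'ROWS' [OPENING] [FORCE]. ROWS is JSON, a list of rows, each a list of 4 numbers: the shift along the tool's x, y, z in m, then the turn about the tool's z in degrees. In form: [[tx, ty, tz, turn], ...]. A call has 1 to 20 rows; each row shifts and turns the commanded pose from where the row before left it, along the tool's axes as they then stand; what a row does not reach is not made up. A row lasts 1/8 s, in which the tool goes at most 62.5 mm and 10.7 degrees, less where a joint would pass 70% of its speed; a pose out of reach is approached as far as the arm can. A call with a gripper value outside its range is refused whole. OPENING is the opening, from 0 (shut) to 1 (fully open), set as the call begins (- or left out, the last holds). The fingers move at their own pace and stop on an object; FORCE is the grip in N (left out, the last holds). Time passes only in rows, so rows that do not move let the fingers close. It gives the time, the measured TCP pose, the force, the opening and the grip force at its end, in the units of the state.
- ctrl.observe(): the state, without advancing time (a new reading comes with each control period).
- ctrl.read_camera(name): name is "scene" or "top"; returns the picture (400x640x3 uint8, red, green, blue); there is no depth.
- ctrl.calibration(name): a dict with "fx", "fy", "cx", "cy" (pixels), "k1" (the pictures are not rectified: a ray, as slopes to the right and down, at radius r is drawn at 1 + k1 r^2 times it, then the intrinsics apply), "pose" (4x4, takes a point from camera to world coordinates). Camera axes: x right, y down, z forward; pixel columns grow to the right and rows downward; lengths in m; the calibration is good to about 2 mm. A picture is of the moment at which its call begins. calibration takes no time and is no camera call.
- ctrl.sign_off(): hands the job in; it is judged then, once.
The state is a dict: "time_s": time; "joints": joint angles; "qd": joint speeds; "effort": joint torques, N m; "position": TCP position; "tool_rot": TCP orientation; "force": force on the tool from outside, world axes, zero at the start; "moment": the same for the moment, N m; "grip_width": finger opening in m; "finger_force": force on a finger pad.
Only numpy, scipy, OpenCV 4.12 (cv2) and the standard library are available. Lean on these libraries where they do the work, as an engineer would, in place of code of your own. Each camera call takes 0.05 s, during which the arm holds its last target. There are 200 camera calls.

## Working session

There is one attempt and no reset: what is moved stays moved. The work goes in short steps, Python scripts to look and compute and a shell command to move; the robot and the scene stay as the last step left them, time stands still between calls to the robot, and variables do not carry over. Pictures are saved under pics/ and viewed, at most 10 in all, crops included, and the job is handed in when it is done.

```bash
mkdir -p pics; ls; python3 - <<'E'
from rig import ctrl
import cv2,numpy as np
np.set_printoptions(precision=4,suppress=True)
for n in("scene","top"):
    im=ctrl.read_camera(n); cv2.imwrite(f"pics/{n}0.png",im[:,:,::-1]); print(n,ctrl.calibration(n))
s=ctrl.observe(); print(s, ctrl.tip_extent)
E
```

```text
pics
scene {'fx': 382.3747355058738, 'fy': 382.3747355058738, 'cx': 322.7810311682431, 'cy': 196.1934216681991, 'k1': -0.0864753393760152, 'pose': array([[ 0.5434,  0.5392, -0.6434,  1.2437],
       [ 0.8393, -0.334 ,  0.429 , -0.5552],
       [ 0.0164, -0.7731, -0.634 ,  0.864 ],
       [ 0.    ,  0.    ,  0.    ,  1.    ]])}
top {'fx': 440.74797933292825, 'fy': 440.74797933292825, 'cx': 324.7293702793966, 'cy': 194.3082508703181, 'k1': -0.03567693449786003, 'pose': array([[ 0.0218, -0.9864,  0.1626,  0.2903],
       [-0.9995, -0.0254, -0.02  , -0.0536],
       [ 0.0238, -0.1621, -0.9865,  1.484 ],
       [ 0.    ,  0.    ,  0.    ,  1.    ]])}
{'time_s': 0.1, 'joints': array([-1.4845,  0.4266,  0.0738,  1.6065, -0.0341,  1.1108, -0.0671]), 'qd': array([ 0.0003, -0.0016,  0.0002, -0.0016, -0.001 ,  0.0007,  0.0006]), 'effort': array([  0.0071, -93.7468,   3.6757, -45.5051,  -0.0488,   0.0166,
         0.    ]), 'position': array([0.1576, 0.656 , 0.2269]), 'tool_rot': array([[-0.9723,  0.2336, -0.0002],
       [ 0.2336,  0.9723, -0.0011],
       [-0.0001, -0.0011, -1.    ]]), 'force': array([ 0.002 ,  0.4434, -0.7046]), 'moment': array([-0.0352,  0.0096,  0.0282]), 'finger_force': 0.0, 'grip_width': 0.09415047741279405} 0.022
```

View pics/scene0.png

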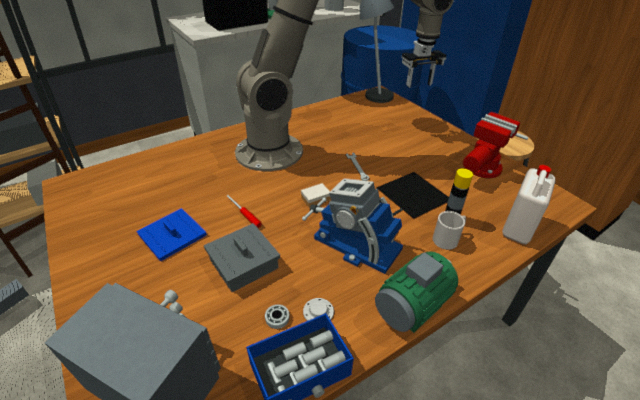

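View pics/top0.png

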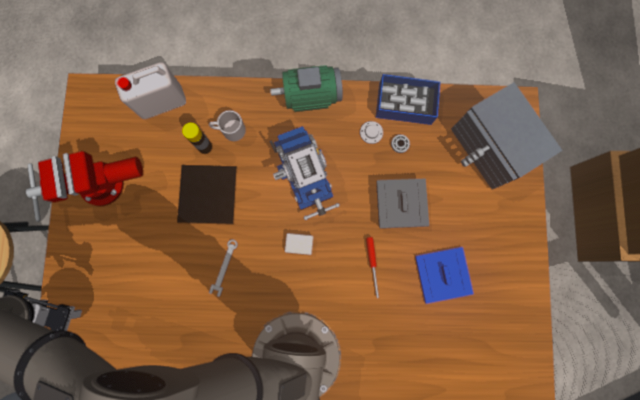

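The scene view shows the grey lidded box at about (242,258), the flange at (352,188) and the mat at (415,195). In the top view they are at (403,202), (303,163) and (207,194). Next I'll make enlarged crops for corner measurement.

```bash
cat > h.py <<'E'
from rig import ctrl
import cv2,numpy as np
np.set_printoptions(precision=4,suppress=True)
C={n:ctrl.calibration(n) for n in("scene","top")}
def project(n,P):
    c=C[n];P=np.atleast_2d(P);T=np.linalg.inv(c["pose"]);q=P@T[:3,:3].T+T[:3,3]
    s=q[:,:2]/q[:,2:];s=s*(1+c["k1"]*(s**2).sum(1,keepdims=True))
    return s*[c["fx"],c["fy"]]+[c["cx"],c["cy"]]
def ray(n,uv):
    c=C[n];d=(np.array(uv,float)-[c["cx"],c["cy"]])/[c["fx"],c["fy"]];s=d.copy()
    for _ in range(20): s=d/(1+c["k1"]*(s@s))
    R=c["pose"][:3,:3]; v=R@[*s,1]; return c["pose"][:3,3],v/np.linalg.norm(v)
def onz(n,uv,z):
    o,v=ray(n,uv); return o+v*(z-o[2])/v[2]
def tri(a,b):
    (o1,v1),(o2,v2)=ray("scene",a),ray("top",b)
    t=np.linalg.lstsq(np.stack([v1,-v2],1),o2-o1,rcond=None)[0]
    p,q=o1+v1*t[0],o2+v2*t[1]; return (p+q)/2,np.linalg.norm(p-q)
def crop(im,x,y,w,h,k):
    c=cv2.resize(im[y:y+h,x:x+w],None,fx=k,fy=k,interpolation=cv2.INTER_CUBIC)
    for i in range(0,w,10): cv2.putText(c,str(x+i),(i*k,8),0,.3,(0,255,255),1);c[::4,i*k]=(0,255,255)
    for i in range(0,h,10): cv2.putText(c,str(y+i),(0,i*k+4),0,.3,(0,255,255),1);c[i*k,::4]=(0,255,255)
    return c
def grid(crops,name):  # list of (camera image,x,y) each 80x60 -> 400x300
    t=[crop(*c,80,60,5) for c in crops]; cv2.imwrite(name,np.vstack([np.hstack(t[:2]),np.hstack(t[2:])]))
def shot(n): return ctrl.read_camera(n)[:,:,::-1].copy()
E
python3 - <<'E'
from h import *
s,t=[np.mean([shot(n) for _ in range(4)],0).astype(np.uint8) for n in("scene","top")]
grid([(s,202,225),(t,363,172),(s,312,165),(t,263,130)],"pics/g1.png")
E
```

```text
(no output)
```

View pics/g1.png

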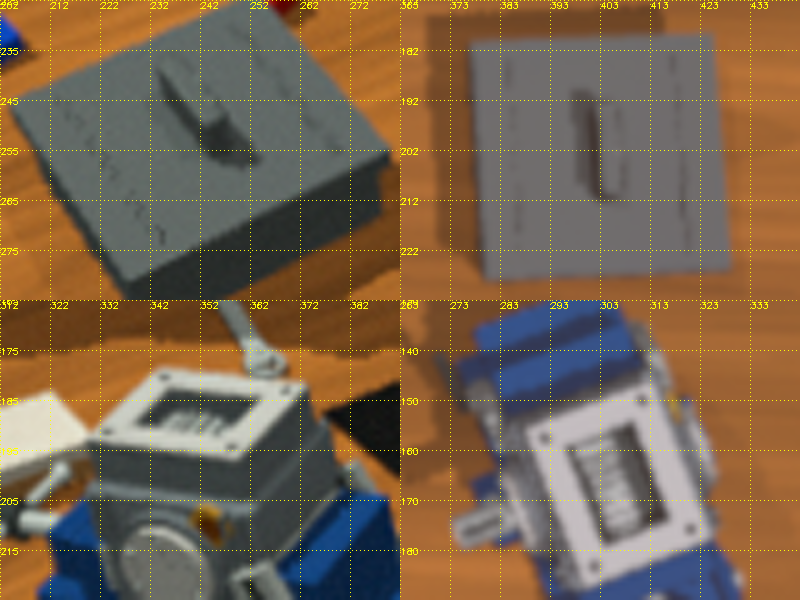

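The crops show clear corners:

| Object | Scene view | Top view |
|---|---|---|
| Lid | (204,247), (280,255), (228,282) | (377,180), (426,179), (429,226), (380,228) |
| Flange | (330,192), (344,179), (374,182), (359,197) | (288,155), (313,147), (325,178), (300,187) |

Next I'll fit the poses with edge refinement.

```bash
cat >> h.py <<'E'
from scipy.optimize import least_squares
from scipy.ndimage import map_coordinates,gaussian_filter
def rot(yaw,tilt):  # x up the slope by tilt
    c,s=np.cos(yaw),np.sin(yaw);a,b=np.cos(tilt),np.sin(tilt)
    return np.array([[c*a,-s,-c*b],[s*a,c,-s*b],[b,0,a]])
def rect(lx,ly,z=0): return np.array([[-lx,-ly,2*z],[-lx,ly,2*z],[lx,ly,2*z],[lx,-ly,2*z]])/2
def pose(p): return rot(p[3],p[4] if len(p)>4 else 0),np.array(p[:3])
def refine(p0,imgs,polys,half=2.5,iters=6,loss="soft_l1"):
    """polys: list of (camera,Nx3 closed polygon, edges). fit pose by strongest gradient near each projected edge"""
    p=np.array(p0,float); G={n:gaussian_filter(imgs[n].astype(float).mean(2),.7) for n in imgs}
    off=np.arange(-half,half+.01,.1)
    for k in range(iters):
        obs=[]
        R,o=pose(p)
        for n,poly,edges in polys:
            for e in edges:
                a,b=poly[e],poly[(e+1)%len(poly)]
                for f in np.linspace(.1,.9,17):
                    q=a+(b-a)*f; uv=project(n,R@q+o)[0]; d=project(n,R@(q+(b-a)*.02)+o)[0]-uv
                    nn=np.array([-d[1],d[0]])/np.linalg.norm(d); s=uv+np.outer(off,nn)
                    g=np.abs(np.gradient(map_coordinates(G[n],[s[:,1],s[:,0]],order=1)))
                    i=g.argmax()
                    if g[i]>.8: obs.append((n,q,nn,nn@s[i]))
        def res(x):
            R,o=pose(x); return [nn@project(n,R@q+o)[0]-v for n,q,nn,v in obs]
        r=least_squares(res,p,loss=loss,f_scale=.3,x_scale=[.01]*3+[.05]*(len(p)-3)); p=r.x
    f=np.array(res(p)); e={n:round(float(np.sqrt(np.mean([v*v for v,ob in zip(f,obs) if ob[0]==n]))),2) for n in imgs}
    return p,e,len(obs)
def fitcorners(p0,M,pts):
    def res(x):
        R,o=pose(x); return np.concatenate([(project(n,R@M[i]+o)[0]-uv) for n,i,uv in pts])
    r=least_squares(res,p0,x_scale=[.01]*3+[.05]*(len(p0)-3)); return r.x,r.fun
E
python3 - <<'E'
from h import *
im={n:np.mean([shot(n) for _ in range(4)],0) for n in("scene","top")}
F=rect(.1,.08)
sc=[(330,192.4),(344,179),(374,182),(359,197)]; tp=[(300,187.4),(288,155.4),(313,146.6),(325.4,178)]
# order: -x-y, -x+y, +x+y, +x-y ; top image: left=+y, up=+x
tpo={0:(325.4,178),1:(300,187.4),2:(288,155.4),3:(313,146.6)}
for a,b in zip([sc[1],sc[2],sc[3],sc[0]],[tpo[i] for i in (1,2,3,0)]): print("tri",tri(a,b))
pts=[("top",i,tpo[i]) for i in range(4)]+[("scene",i,uv) for i,uv in zip((1,2,3,0),(sc[1],sc[2],sc[3],sc[0]))]
p,f=fitcorners([.66,.02,.2,.3,.3],F,pts); print("corner fit",p,np.degrees(p[3:]),f)
print("refined flange",*refine(p,im,[("scene",F,range(4)),("top",F,range(4)),("scene",rect(.064,.044),range(4)),("top",rect(.064,.044),range(4))]))
q,e,_=refine(p,im,[("scene",F,range(4)),("top",F,range(4))]);print("outer only",q,np.degrees(q[3:]),e)
L=rect(.158,.162,.015)
tl={2:(377,180.4),3:(426,179),0:(429,225.6),1:(380.4,227.6)}; sl={1:(255,225),2:(279.6,255.4),3:(227.6,282.4),0:(204,246.6)}
for i in (0,2,3): print("tri lid",tri(sl[i],tl[i]))
p,f=fitcorners([.6,-.2,.05,.05],L,[("top",i,tl[i]) for i in tl]+[("scene",i,sl[i]) for i in (0,2,3)]); print("lid",p,np.degrees(p[3]),f)
print("lid refined",*refine(p,im,[("scene",L,range(4)),("top",L,range(4))]))
# mat
for uv in [(415,195)]: print("mat scene",onz("scene",uv,.003),"top",onz("top",(207,194),.003))
M=rect(.2,.19,.003); m=onz("top",(207,194.5),.003)
print("mat refined",*refine([m[0],m[1],0,-.03],im,[("scene",M,range(4)),("top",M,range(4))],half=4))
for n in("scene","top"): np.save(n+"0.npy",im[n])
print("can cap",tri((464,177),(190,129)), "can base top cam",onz("top",(205,150),.0),"screwbox",onz("top",(299,243),.035),"mug",tri((449,217),(231,117)))
E
```

```text
tri (array([ 0.5238, -0.0039,  0.1892]), np.float64(0.004105614979438875))
tri (array([0.6131, 0.0333, 0.2209]), np.float64(0.00446907458361487))
tri (array([ 0.642 , -0.0401,  0.2189]), np.float64(0.0030906392886810934))
tri (array([ 0.5552, -0.0771,  0.1908]), np.float64(0.008361303143896565))
corner fit [ 0.5836 -0.0218  0.205   0.3959  0.3044] [22.684  17.4383] [-1.1899 -0.6473 -0.7677 -0.5478 -0.6618 -0.0799 -0.3298 -0.7374 -0.4568
 -0.1483 -0.9865  0.1934 -0.3914  0.0016 -1.5171  0.2909]
refined flange [ 0.5835 -0.0224  0.2069  0.408   0.2931] {'scene': 0.95, 'top': 0.36} 272
outer only [ 0.5838 -0.0227  0.2074  0.4126  0.2793] [23.6426 16.0053] {'scene': 0.66, 'top': 0.33}
tri lid (array([ 0.4317, -0.4247,  0.0532]), np.float64(0.00404949609297529))
tri lid (array([ 0.5777, -0.254 ,  0.0541]), np.float64(0.0019868705879357825))
tri lid (array([ 0.5876, -0.4164,  0.0531]), np.float64(0.0057023265477731165))
lid [ 0.5045 -0.3398  0.0386  0.065 ] 3.726552659044791 [-0.3346 -0.2391 -1.0537 -0.6576 -0.2297 -0.0006 -0.733   0.079  -1.1942
 -0.1232 -0.2221  0.2149 -0.6525  0.0179]
lid refined [ 0.5053 -0.3388  0.0444  0.0591] {'scene': 0.9, 'top': 0.39} 80
mat scene [0.5394 0.3138 0.003 ] top [0.5252 0.316  0.003 ]
mat refined [ 0.5267  0.318  -0.0022 -0.0044] {'scene': 0.31, 'top': 0.37} 136
can cap (array([0.6971, 0.3367, 0.1752]), np.float64(0.004756651141138798)) can base top cam [0.6795 0.3338 0.    ] screwbox [ 0.3657 -0.0023  0.035 ] mug (array([0.7597, 0.2246, 0.1108]), np.float64(0.009014841487439088))
```

```bash
cat > plan.py <<'E'
import sys,json,numpy as np
from rig import ctrl
# plan.py x y z yangle_deg nrows [x y z yangle n ...]: prints rows from the present pose; tool points down
s=ctrl.observe(); R=s["tool_rot"]; p=s["position"].copy()
a=list(map(float,sys.argv[1:])); out=[]
for i in range(0,len(a),5):
    t=np.array(a[i:i+3]); n=int(a[i+4]); cur=np.degrees(np.arctan2(R[1,1],R[0,1]))
    d=(a[i+3]-cur+180)%360-180; turn=round(-d/n,1); st=(t-p)/n
    for k in range(n):
        left=(t-p)/(n-k); v=np.round(R.T@left,4); out.append([*v.tolist(),turn if k<n-1 else round(-d-turn*(n-1),1)])
        p=p+R@v; c,sn=np.cos(np.radians(out[-1][3])),np.sin(np.radians(out[-1][3])); R=R@np.array([[c,-sn,0],[sn,c,0],[0,0,1]])
print(json.dumps(out).replace(" ",""),np.round(p,4),"step mm",round(1000*np.linalg.norm(st),1))
E
python3 plan.py .45 .35 .40 0 10 .505 -.339 .30 -86.5 15
```

```text
[[-0.0356,-0.0229,-0.0173,7.6],[-0.0383,-0.018,-0.0172,7.6],[-0.0403,-0.0128,-0.0173,7.6],[-0.0417,-0.0074,-0.0172,7.6],[-0.0423,-0.0018,-0.0173,7.6],[-0.0422,0.0038,-0.0172,7.6],[-0.0413,0.0094,-0.0173,7.6],[-0.0397,0.0147,-0.0172,7.6],[-0.0374,0.0198,-0.0173,7.6],[-0.0344,0.0247,-0.0172,8.1],[-0.0459,0.0037,0.0067,5.8],[-0.0453,0.0083,0.0067,5.8],[-0.0443,0.0128,0.0067,5.8],[-0.0427,0.0172,0.0067,5.8],[-0.0408,0.0215,0.0067,5.8],[-0.0384,0.0255,0.0066,5.8],[-0.0356,0.0292,0.0067,5.8],[-0.0325,0.0327,0.0066,5.8],[-0.029,0.0358,0.0067,5.8],[-0.0252,0.0386,0.0066,5.8],[-0.0212,0.0409,0.0067,5.8],[-0.017,0.0428,0.0066,5.8],[-0.0126,0.0444,0.0067,5.8],[-0.008,0.0454,0.0066,5.8],[-0.0034,0.0459,0.0067,5.3]] [ 0.505 -0.339  0.3  ] step mm 46.6
```

```bash
python3 -m crank '[[-0.0356,-0.0229,-0.0173,7.6],[-0.0383,-0.018,-0.0172,7.6],[-0.0403,-0.0128,-0.0173,7.6],[-0.0417,-0.0074,-0.0172,7.6],[-0.0423,-0.0018,-0.0173,7.6],[-0.0422,0.0038,-0.0172,7.6],[-0.0413,0.0094,-0.0173,7.6],[-0.0397,0.0147,-0.0172,7.6],[-0.0374,0.0198,-0.0173,7.6],[-0.0344,0.0247,-0.0172,8.1]]' 0.6 20 && python3 -m crank '[[-0.0459,0.0037,0.0067,5.8],[-0.0453,0.0083,0.0067,5.8],[-0.0443,0.0128,0.0067,5.8],[-0.0427,0.0172,0.0067,5.8],[-0.0408,0.0215,0.0067,5.8],[-0.0384,0.0255,0.0066,5.8],[-0.0356,0.0292,0.0067,5.8],[-0.0325,0.0327,0.0066,5.8],[-0.029,0.0358,0.0067,5.8],[-0.0252,0.0386,0.0066,5.8],[-0.0212,0.0409,0.0067,5.8],[-0.017,0.0428,0.0066,5.8],[-0.0126,0.0444,0.0067,5.8],[-0.008,0.0454,0.0066,5.8],[-0.0034,0.0459,0.0067,5.3],[0,0,0,0],[0,0,0,0]]'; python3 plan.py .505 -.339 .30 -86.5 2 .505 -.339 .14 -86.5 5 .505 -.339 .088 -86.5 3
```

```text
time_s: 2.15
position: [0.4508, 0.3489, 0.4008]
tool_rot: [[0.005, 1.0, 0.0], [1.0, -0.005, 0.0], [0.0, 0.0, -1.0]]
force: [-0.1, 1.8, -0.0]
grip_width: 0.0566
finger_force: 0.0
time_s: 4.28
position: [0.505, -0.3387, 0.2999]
tool_rot: [[0.998, 0.061, -0.0], [0.061, -0.998, 0.0], [-0.0, -0.0, -1.0]]
force: [0.6, -0.1, -0.4]
grip_width: 0.0564
finger_force: 0.0
[[0.0,0.0002,-0.0001,0.0],[0.0,0.0001,-0.0,0.0],[0.0,0.0,0.032,0.0],[0.0,0.0,0.032,0.0],[0.0,0.0,0.032,0.0],[0.0,0.0,0.032,0.0],[0.0001,0.0001,0.032,0.0],[-0.0,-0.0,0.0173,0.0],[-0.0,-0.0,0.0173,0.0],[-0.0,-0.0,0.0174,0.0]] [ 0.505 -0.339  0.088] step mm 17.3
```

```bash
python3 -m crank '[[0,0,0.03,0],[0,0,0.04,0],[0,0,0.04,0],[0,0,0.04,0],[0,0,0.032,0],[0,0,0.02,0],[0,0,0.01,0],[0,0,0,0]]' && python3 -m crank '[[0,0,0,0],[0,0,0,0],[0,0,0,0],[0,0,0,0],[0,0,0,0]]' 0 20 && python3 -m crank '[[0,0,-0.005,0],[0,0,-0.01,0],[0,0,-0.02,0],[0,0,0,0]]'
```

```text
time_s: 5.28
position: [0.5053, -0.3387, 0.0883]
tool_rot: [[0.998, 0.061, 0.0], [0.061, -0.998, -0.0], [0.0, 0.0, -1.0]]
force: [0.2, 0.9, 0.5]
grip_width: 0.0563
finger_force: 0.0
time_s: 5.9
position: [0.505, -0.3389, 0.0881]
tool_rot: [[0.998, 0.061, 0.0], [0.061, -0.998, 0.0], [0.0, -0.0, -1.0]]
force: [-0.5, -0.0, 1.3]
grip_width: 0.0141
finger_force: 20.0
time_s: 6.4
position: [0.5059, -0.3395, 0.125]
tool_rot: [[0.998, 0.061, 0.003], [0.061, -0.998, -0.001], [0.003, 0.001, -1.0]]
force: [0.3, -1.4, -2.1]
grip_width: 0.0141
finger_force: 20.0
```

```bash
python3 plan.py .505 -.339 .40 -86.5 6 .515 -.2 .42 -90 4 .527 .318 .40 -90 12 .527 .318 .10 -90 8
```

```text
[[-0.0,-0.0,-0.0458,-0.0],[-0.0,-0.0,-0.0458,-0.0],[-0.0,-0.0001,-0.0459,-0.0],[-0.0,-0.0,-0.0458,-0.0],[-0.0001,-0.0001,-0.0459,-0.0],[-0.0,-0.0,-0.0458,-0.0],[0.0046,-0.0345,-0.005,0.9],[0.0041,-0.0346,-0.005,0.9],[0.0035,-0.0347,-0.0051,0.9],[0.003,-0.0347,-0.005,0.8],[0.001,-0.0432,0.0016,-0.0],[0.001,-0.0432,0.0016,-0.0],[0.001,-0.0432,0.0016,-0.0],[0.001,-0.0432,0.0016,-0.0],[0.001,-0.0432,0.0016,-0.0],[0.001,-0.0431,0.0016,-0.0],[0.001,-0.0432,0.0016,-0.0],[0.001,-0.0431,0.0016,-0.0],[0.001,-0.0432,0.0017,-0.0],[0.001,-0.0431,0.0016,-0.0],[0.0009,-0.0432,0.0017,-0.0],[0.001,-0.0431,0.0016,-0.0],[-0.0001,-0.0,0.0375,-0.0],[-0.0001,-0.0001,0.0375,-0.0],[-0.0001,-0.0,0.0375,-0.0],[-0.0001,-0.0001,0.0375,-0.0],[-0.0001,-0.0,0.0375,-0.0],[-0.0001,-0.0001,0.0375,-0.0],[-0.0001,-0.0,0.0375,-0.0],[-0.0001,-0.0001,0.0375,-0.0]] [0.527 0.318 0.1  ] step mm 37.5
```

```bash
python3 -m crank '[[0,0,-0.0458,0],[0,0,-0.0458,0],[0,0,-0.0458,0],[0,0,-0.0458,0],[0,0,-0.0458,0],[0,0,-0.0458,0],[0.0046,-0.02,-0.005,0.9],[0.0041,-0.0346,-0.005,0.9],[0.0035,-0.0347,-0.005,0.9],[0.003,-0.0347,-0.005,0.8]]' && python3 -m crank '[[0.001,-0.0432,0.0016,0],[0.001,-0.0432,0.0016,0],[0.001,-0.0432,0.0016,0],[0.001,-0.0432,0.0016,0],[0.001,-0.0432,0.0016,0],[0.001,-0.0432,0.0016,0],[0.001,-0.0432,0.0016,0],[0.001,-0.0432,0.0016,0],[0.001,-0.0432,0.0016,0],[0.001,-0.0432,0.0016,0],[0.001,-0.0432,0.0016,0],[0.001,-0.04,0.0016,0],[0,-0.0178,0,0],[0,0,0,0]]' && python3 -m crank '[[0,0,0.03,0],[0,0,0.04,0],[0,0,0.045,0],[0,0,0.045,0],[0,0,0.045,0],[0,0,0.045,0],[0,0,0.03,0],[0,0,0.02,0],[0,0,0,0],[0,0,0,0]]'
```

```text
time_s: 7.65
position: [0.5158, -0.2133, 0.4178]
tool_rot: [[1.0, -0.001, -0.0], [-0.001, -1.0, 0.0], [-0.0, -0.0, -1.0]]
force: [0.1, 0.1, -1.3]
grip_width: 0.014
finger_force: 20.0
time_s: 9.4
position: [0.5279, 0.3189, 0.3982]
tool_rot: [[1.0, 0.001, -0.0], [0.001, -1.0, -0.001], [-0.0, 0.001, -1.0]]
force: [-0.2, 0.0, -1.9]
grip_width: 0.0139
finger_force: 20.0
time_s: 10.65
position: [0.5288, 0.3185, 0.0999]
tool_rot: [[1.0, -0.001, 0.001], [-0.001, -1.0, 0.001], [0.001, -0.001, -1.0]]
force: [0.3, 0.5, -0.8]
grip_width: 0.0139
finger_force: 20.0
```

```bash
python3 - <<'E'
from h import *
s,t=shot("scene"),shot("top")
cv2.imwrite("pics/mat.png",np.hstack([crop(s,360,130,100,120,4),crop(t,160,130,100,120,4)]))
E
```

```text
(no output)
```

View pics/mat.png

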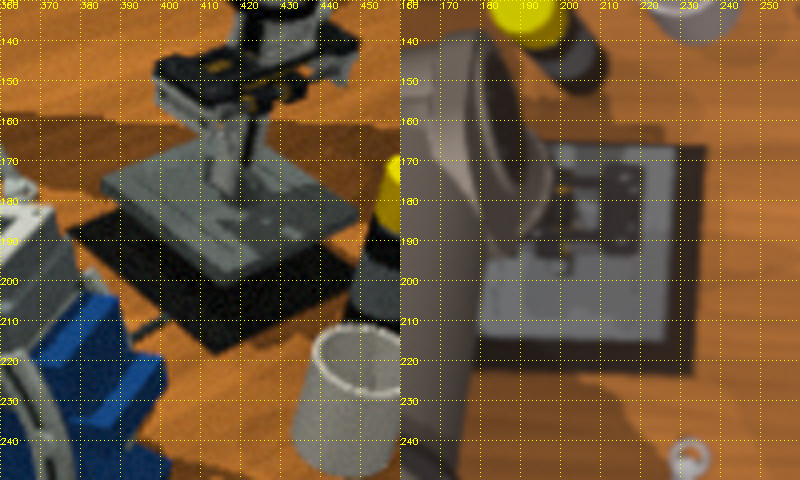

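The lid hangs level over the mat: its corner is at scene (414,197) and the mat's front corner at (414,217). The can is clear. I'll lower it now.

```bash
python3 -m crank '[[0,0,0.02,0],[0,0,0.018,0],[0,0,0.008,0],[0,0,0.004,0],[0,0,0.002,0],[0,0,0.001,0],[0,0,0.001,0],[0,0,0,0]]'
```

```text
time_s: 11.75
position: [0.5284, 0.3186, 0.046]
tool_rot: [[1.0, -0.0, 0.0], [-0.0, -1.0, 0.001], [0.0, -0.001, -1.0]]
force: [-6.7, -2.9, 18.5]
grip_width: 0.0139
finger_force: 20.0
```

```bash
python3 -m crank '[[0,0,-0.0006,0],[0,0,0,0]]' && python3 -m crank '[[0,0,0,0],[0,0,0,0],[0,0,0,0]]' 0.4 && python3 -m crank '[[0,0,-0.01,0],[0,0,-0.03,0],[0,0,-0.04,0],[0,0,-0.05,0],[0,0,-0.05,0],[0,0,-0.05,0],[0,0,-0.05,0],[0,0,-0.05,0]]'; python3 plan.py .5 -.09 .38 -87 9 .43 -.20 .38 -87 4
```

```text
time_s: 12.0
position: [0.5283, 0.3187, 0.046]
tool_rot: [[1.0, -0.0, 0.0], [-0.0, -1.0, 0.001], [0.0, -0.001, -1.0]]
force: [-3.6, -2.9, 10.2]
grip_width: 0.014
finger_force: 20.0
time_s: 12.38
position: [0.5281, 0.3186, 0.0451]
tool_rot: [[1.0, -0.0, -0.0], [-0.0, -1.0, -0.0], [-0.0, 0.0, -1.0]]
force: [0.0, -0.6, 0.0]
grip_width: 0.0368
finger_force: 0.0
time_s: 13.38
position: [0.5278, 0.3181, 0.3776]
tool_rot: [[1.0, -0.001, 0.0], [-0.001, -1.0, 0.001], [0.0, -0.001, -1.0]]
force: [1.0, 0.4, 0.1]
grip_width: 0.0374
finger_force: 0.0
[[-0.0031,0.0453,-0.0003,-0.3],[-0.0033,0.0453,-0.0003,-0.3],[-0.0035,0.0453,-0.0003,-0.3],[-0.0038,0.0453,-0.0003,-0.3],[-0.004,0.0453,-0.0003,-0.3],[-0.0042,0.0453,-0.0003,-0.3],[-0.0045,0.0452,-0.0003,-0.3],[-0.0047,0.0452,-0.0003,-0.3],[-0.005,0.0452,-0.0002,-0.6],[-0.0189,0.0266,-0.0,-0.0],[-0.0189,0.0265,-0.0,-0.0],[-0.0189,0.0266,-0.0001,-0.0],[-0.0189,0.0265,-0.0,-0.0]] [ 0.43 -0.2   0.38] step mm 32.6
```

```bash
python3 - <<'E'
from h import *
s,t=[np.mean([shot(n) for _ in range(3)],0).astype(np.uint8) for n in("scene","top")]
np.save("s1.npy",s);np.save("t1.npy",t)
grid([(s,202,228),(t,363,172),(s,375,150),(t,168,165)],"pics/g2.png")
E
```

```text
(no output)
```

View pics/g2.png

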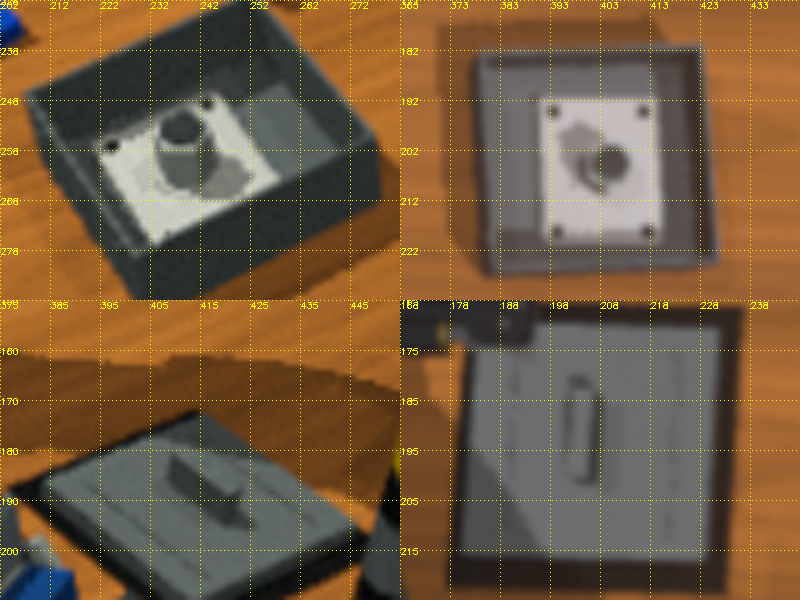

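The lid lies level and inside the mat's edges (bottom right of the crop). The open box shows the cover at top-view corners (391,191), (415,191), (415,219), (392,220). The breather cap is at scene (238,253) and top (405,204).

```bash
python3 - <<'E'
from h import *
im={"scene":np.load("s1.npy").astype(float),"top":np.load("t1.npy").astype(float)}
print("cap",tri((238,252.6),(404.6,204.2)))
K=rect(.1,.08,.008)
# order -x-y,-x+y,+x+y,+x-y
tp={0:(415.2,219.2),1:(391.6,219.6),2:(390.6,191),3:(414.6,190.6)}; sc={1:(244.6,245.6),2:(257.6,263.6),0:(221.6,258.6)}
p,f=fitcorners([.5,-.34,.003,.03],K,[("top",i,tp[i]) for i in tp]+[("scene",i,sc[i]) for i in sc]);print(p,np.degrees(p[3]),f)
pt,e,n=refine(p,im,[("top",K,range(4)),("scene",K,[0,1])]);print("both",pt,np.degrees(pt[3]),e,n)
# top only, z fixed at .003
import h
def pose2(q): return rot(q[2],0),np.array([q[0],q[1],.003])
h.pose=pose2
h.least_squares=lambda f,x,**k: least_squares(f,x,loss="soft_l1",f_scale=.3)
q,e,n=h.refine([p[0],p[1],p[3]],{"top":im["top"]},[("top",K,range(4))]);print("top only",q,np.degrees(q[2]),e)
B=rect(.146,.150,.057)
E
```

```text
cap (array([ 0.5008, -0.3472,  0.0479]), np.float64(0.0009236114076456892))
[ 0.5028 -0.3485  0.0051  0.0456] 2.611556632442239 [ 0.08    0.2553  0.1242  0.3756 -0.2869 -0.2928 -0.9771 -0.3453 -0.7412
 -0.3531  2.0061  2.6661 -2.1219 -2.2021]
both [ 0.5033 -0.3482  0.0027  0.0458] 2.625829512849177 {'scene': 1.23, 'top': 1.05} 102
top only [ 0.5032 -0.3487  0.0496] 2.839652737690989 {'top': 1.1}
```

```bash
python3 - <<'E'
from h import *
import h
I=np.load("top0.npy")
# top-only lid/mat fits with known z, and flange top-only for bias comparison
def go(z,model,p0,half=2.5):
    h.pose=lambda q:(rot(q[2],0),np.array([q[0],q[1],z]))
    h.least_squares=lambda f,x,**k: least_squares(f,x,loss="soft_l1",f_scale=.3)
    return h.refine(p0,{"top":I},[("top",model,range(4))],half=half)
print("lid",go(.045,rect(.158,.162,.015),[.505,-.339,.06]))
print("mat",go(0,rect(.2,.19,.003),[.527,.318,0]))
E
```

```text
lid (array([ 0.5044, -0.3391,  0.0604]), {'top': 0.33}, 32)
mat (array([ 0.526 ,  0.3172, -0.0089]), {'top': 0.4}, 68)
```

```bash
python3 -m crank '[[-0.001,0.03,0,0],[-0.002,0.045,0,0],[-0.002,0.0475,0,-0.3],[-0.002,0.0475,0,-0.3],[-0.002,0.0475,0,-0.3],[-0.002,0.0475,0,-0.3],[-0.002,0.0475,0,-0.3],[-0.002,0.0475,0,-0.3],[-0.002,0.0475,0,-0.3],[-0.002,0.0475,0,-0.3],[-0.002,0.0475,0,-0.3],[-0.002,0.0475,0,0],[-0.002,0.0475,0,0],[-0.002,0.045,0,0],[0,0.02,0,0],[0,0,0.02,0],[0,0,0.03,0],[0,0,0.04,0],[0,0,0.04,0],[0,0,0,0]]' 0.6; python3 plan.py .5025 -.348 .21 -87.3 3 .5025 -.348 .06 -87.3 5 .5025 -.348 .038 -87.3 3
```

```text
time_s: 16.18
position: [0.5157, -0.342, 0.2421]
tool_rot: [[0.999, 0.047, -0.005], [0.047, -0.999, 0.002], [-0.005, -0.003, -1.0]]
force: [0.5, -1.0, 1.0]
grip_width: 0.0566
finger_force: 0.0
[[-0.0045,0.0018,0.0107,0.0],[-0.0044,0.0018,0.0107,0.0],[-0.0045,0.0019,0.0108,0.0],[0.0002,0.0001,0.03,0.0],[0.0001,0.0001,0.03,0.0],[0.0002,0.0001,0.03,0.0],[0.0001,0.0,0.03,0.0],[0.0002,0.0001,0.03,0.0],[0.0,0.0,0.0073,0.0],[0.0,0.0,0.0073,0.0],[0.0001,0.0,0.0074,0.0]] [ 0.5025 -0.348   0.038 ] step mm 7.3
```

```bash
python3 -m crank '[[-0.0045,0.0018,0.0107,0],[-0.0044,0.0018,0.0107,0],[-0.0045,0.0018,0.0107,0],[0,0,0.03,0],[0,0,0.03,0],[0,0,0.03,0],[0,0,0,0],[0,0,0,0]]'; python3 plan.py .5025 -.348 .06 -87.3 3 .5025 -.348 .038 -87.3 3
```

```text
time_s: 17.18
position: [0.5044, -0.351, 0.1241]
tool_rot: [[0.999, 0.046, 0.001], [0.046, -0.999, -0.001], [0.001, 0.001, -1.0]]
force: [-0.6, 0.9, 0.2]
grip_width: 0.0562
finger_force: 0.0
[[-0.0006,-0.001,0.0214,-0.0],[-0.0006,-0.001,0.0214,-0.0],[-0.0006,-0.0011,0.0213,-0.0],[0.0,-0.0,0.0073,-0.0],[0.0,-0.0,0.0074,-0.0],[0.0,-0.0,0.0073,-0.0]] [ 0.5025 -0.348   0.038 ] step mm 7.3
```

```bash
python3 -m crank '[[-0.0006,-0.001,0.0214,0],[-0.0006,-0.001,0.0214,0],[-0.0006,-0.001,0.0214,0],[0,0,0.0073,0],[0,0,0.0073,0],[0,0,0.0073,0],[0,0,0,0],[0,0,0,0]]' && python3 -m crank '[[0,0,0,0],[0,0,0,0],[0,0,0,0],[0,0,0,0]]' 0 20
```

```text
time_s: 18.18
position: [0.5025, -0.3475, 0.0373]
tool_rot: [[0.999, 0.047, 0.0], [0.047, -0.999, -0.0], [0.0, 0.0, -1.0]]
force: [1.4, -0.6, 1.1]
grip_width: 0.0564
finger_force: 0.0
time_s: 18.68
position: [0.5024, -0.3474, 0.0371]
tool_rot: [[0.999, 0.047, 0.0], [0.047, -0.999, -0.0], [0.0, 0.0, -1.0]]
force: [0.1, 0.4, 2.5]
grip_width: 0.0298
finger_force: 19.9
```

```bash
python3 -m crank '[[0,0,-0.005,0],[0,0,-0.01,0],[0,0,-0.02,0],[0,0,-0.035,0],[0,0,-0.045,0],[0,0,-0.045,0],[0,0,-0.045,0],[0,0,-0.045,0],[0,0,-0.04,0],[0,0,-0.02,0],[0,0,0,0]]' - 25; python3 plan.py .575 -.026 .34 -66.6 12 .575 -.026 .30 -66.6 3
```

```text
time_s: 20.05
position: [0.5024, -0.3476, 0.3478]
tool_rot: [[0.999, 0.047, 0.002], [0.047, -0.999, -0.0], [0.002, 0.0, -1.0]]
force: [0.7, 0.4, -3.6]
grip_width: 0.03
finger_force: 24.9
[[0.0073,-0.0265,0.0007,-1.7],[0.0081,-0.0263,0.0007,-1.7],[0.0089,-0.026,0.0006,-1.7],[0.0096,-0.0257,0.0007,-1.7],[0.0104,-0.0254,0.0006,-1.7],[0.0111,-0.0251,0.0007,-1.7],[0.0119,-0.0248,0.0006,-1.7],[0.0126,-0.0244,0.0007,-1.7],[0.0133,-0.024,0.0006,-1.7],[0.014,-0.0236,0.0007,-1.7],[0.0147,-0.0232,0.0006,-1.7],[0.0154,-0.0228,0.0007,-2.0],[-0.0,-0.0,0.0133,-0.0],[-0.0,-0.0,0.0133,-0.0],[-0.0,-0.0,0.0134,-0.0]] [ 0.575 -0.026  0.3  ] step mm 13.3
```

```bash
python3 -m crank '[[0.0073,-0.0265,0.0007,-1.7],[0.0081,-0.0263,0.0007,-1.7],[0.0089,-0.026,0.0006,-1.7],[0.0096,-0.0257,0.0007,-1.7],[0.0104,-0.0254,0.0006,-1.7],[0.0111,-0.0251,0.0007,-1.7],[0.0119,-0.0248,0.0006,-1.7],[0.0126,-0.0244,0.0007,-1.7],[0.0133,-0.024,0.0006,-1.7],[0.014,-0.0236,0.0007,-1.7],[0.0147,-0.0232,0.0006,-1.7],[0.0154,-0.0228,0.0007,-2],[0,0,0.0133,0],[0,0,0.0133,0],[0,0,0.0133,0],[0,0,0,0],[0,0,0,0]]'; python3 - <<'E'
from h import *
s,t=[np.mean([shot(n) for _ in range(3)],0).astype(np.uint8) for n in("scene","top")]
np.save("s2.npy",s);np.save("t2.npy",t)
print(ctrl.observe()["position"])
cv2.imwrite("pics/hov.png",np.hstack([crop(s,305,110,100,120,4),crop(t,255,110,100,120,4)]))
E
```

```text
time_s: 22.18
position: [0.575, -0.0262, 0.2995]
tool_rot: [[0.918, 0.396, 0.0], [0.396, -0.918, -0.0], [0.0, 0.0, -1.0]]
force: [0.0, -0.6, -3.2]
grip_width: 0.0299
finger_force: 24.9
[ 0.575  -0.0258  0.2994]
```

View pics/hov.png

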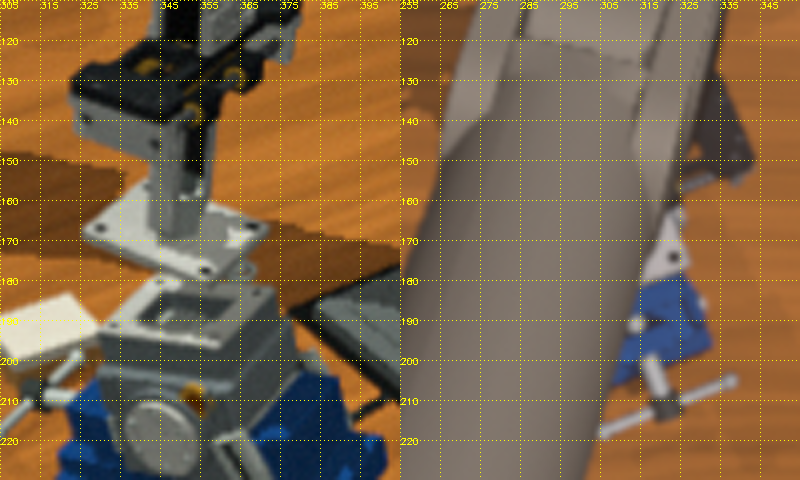

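The scene view shows the cover level above the flange, with corners at about (325,167), (372,167) and (357,179). The top view is blocked by the arm. Next I'll use the cover at its known pose to estimate the scene-camera bias and refit the flange.

```bash
python3 - <<'E'
from h import *
import h
S=np.load("s2.npy").astype(float); top0=np.load("top0.npy"); sc0=np.load("scene0.npy")
K=rect(.1,.08,.008); R,o=rot(np.radians(23.35),0),np.array([.575,-.026,.2653])
print("pred corners",project("scene",K@R.T+o).tolist())
LS=least_squares
h.least_squares=lambda f,x,**k: LS(f,x,loss="soft_l1",f_scale=.3)
h.pose=lambda q:(rot(q[2],0),np.array([q[0],q[1],.2653]))
for ed in ([0,1,2,3],[2,3]):
  for half in (1.5,2.5):
    q,e,n=h.refine([.575,-.026,np.radians(23.35)],{"scene":S},[("scene",K,ed)],half=half);print("cover scene",ed,half,q,np.degrees(q[2]),e,n)
# flange: per-camera consistency with different subsets
h.pose=pose
h.least_squares=LS
F=rect(.1,.08)
p0=[.5838,-.0227,.2074,.4126,.2793]
for nm,I in(("s0",sc0),("s2",S)):
    for half in(1.5,2.5):
        ed=range(4) if nm=="s0" else [2,3,0]
        q,e,n=refine(p0,{"scene":I,"top":top0},[("scene",F,ed),("top",F,range(4))],half=half);print(nm,half,q,np.degrees(q[3:]),e)
# same with an unknown constant image offset of the scene camera, offset estimated from the mat and the lid (known z)
E
```

```text
pred corners [[325.5207382429189, 167.20419939164066], [341.10981796457725, 153.88447177250814], [372.4470381231143, 165.54851392167882], [357.89464990616364, 180.04430733597277]]
cover scene [0, 1, 2, 3] 1.5 [ 0.5734 -0.0285  0.4197] 24.047180987230554 {'scene': 0.5} 63
cover scene [0, 1, 2, 3] 2.5 [ 0.5733 -0.0285  0.4145] 23.74812439075764 {'scene': 0.81} 64
cover scene [2, 3] 1.5 [ 0.5725 -0.0293  0.4226] 24.215018357075568 {'scene': 0.46} 34
cover scene [2, 3] 2.5 [ 0.5726 -0.0291  0.4275] 24.496389473754725 {'scene': 0.75} 34
s0 1.5 [ 0.5838 -0.0226  0.2076  0.4121  0.2781] [23.6141 15.9333] {'scene': 0.31, 'top': 0.33}
s0 2.5 [ 0.5838 -0.0227  0.2075  0.4124  0.2794] [23.6308 16.0069] {'scene': 0.66, 'top': 0.33}
s2 1.5 [ 0.5839 -0.0227  0.2068  0.406   0.2721] [23.2639 15.5923] {'scene': 0.27, 'top': 0.31}
s2 2.5 [ 0.5839 -0.0227  0.2068  0.4063  0.2726] [23.2788 15.6164] {'scene': 0.41, 'top': 0.31}
```

```bash
python3 - <<'E'
from h import *
import h
S=np.load("s2.npy").astype(float); top0=np.load("top0.npy"); sc0=np.load("scene0.npy")
K=rect(.1,.08,.008); F=rect(.1,.08)
R,o=rot(np.radians(23.35),0),np.array([.575,-.026,.2653])
LS=least_squares
# scene image offset from the held cover
a=project("scene",K@R.T+o); b=project("scene",K@rot(.417,0).T+[.5733,-.0286,.2653]); d=(b-a).mean(0); print("scene bias px",d)
C["scene"]["cx"]+=d[0]; C["scene"]["cy"]+=d[1]
for nm,I in(("s0",sc0),("s2",S)):
    q,e,n=refine([.5838,-.0227,.2074,.4126,.2793],{"scene":I,"top":top0},[("scene",F,range(4) if nm=="s0" else [2,3,0]),("top",F,range(4))],half=1.8);print(nm,q,np.degrees(q[3:]),e)
M=rect(.2,.19,.003)
q,e,n=refine([.527,.318,0,0],{"scene":sc0,"top":top0},[("scene",M,range(4)),("top",M,range(4))]);print("mat",q,e)
E
```

```text
scene bias px [-1.1502 -0.0207]
s0 [ 0.5845 -0.0219  0.2068  0.4124  0.2777] [23.631  15.9136] {'scene': 0.62, 'top': 0.42}
s2 [ 0.5846 -0.0221  0.2052  0.4011  0.2697] [22.9819 15.454 ] {'scene': 0.6, 'top': 0.37}
mat [ 0.5278  0.3189 -0.0022 -0.0038] {'scene': 0.54, 'top': 0.48}
```

```bash
python3 -m crank '[[0.0005,0,0.015,0],[0.0005,0,0.012,0],[0.0005,0,0.008,0],[0,0,0.003,0],[0,0,0,0],[0,0,0,0]]' - 10; python3 -m crank '[[0,0,0.001,0],[0,0,0.001,0],[0,0,0.001,0],[0,0,0.001,0],[0,0,0.001,0],[0,0,0,0]]';python3 -m crank '[[0,0,0.001,0],[0,0,0.001,0],[0,0,0,0]]'; python3 -c "
from rig import ctrl;s=ctrl.observe();print(s['position'],s['moment'])"
```

```text
time_s: 23.22
position: [0.5765, -0.0253, 0.2615]
tool_rot: [[0.918, 0.397, 0.0], [0.397, -0.918, 0.0], [0.0, 0.0, -1.0]]
force: [0.2, -0.6, -2.9]
grip_width: 0.03
finger_force: 10.0
time_s: 23.98
position: [0.5762, -0.0252, 0.2561]
tool_rot: [[0.918, 0.397, -0.0], [0.397, -0.918, -0.0], [-0.0, 0.0, -1.0]]
force: [0.1, -0.1, -3.2]
grip_width: 0.03
finger_force: 10.0
time_s: 24.35
position: [0.5762, -0.0255, 0.2542]
tool_rot: [[0.918, 0.397, -0.0], [0.397, -0.918, -0.0], [-0.0, 0.0, -1.0]]
force: [-2.2, -1.4, -1.0]
grip_width: 0.0298
finger_force: 10.0
[ 0.57615956 -0.02548719  0.25417409] [-0.41752202  0.56819312 -0.08502169]
```

```bash
for i in 1 2 3; do python3 -m crank '[[0,0,0.001,0],[0,0,0.001,0],[0,0,0.001,0],[0,0,0,0]]' | grep -E 'pos|force|width'; done
```

```text
position: [0.5763, -0.0251, 0.2511]
force: [-1.4, -2.0, -0.2]
grip_width: 0.0299
finger_force: 10.0
position: [0.5764, -0.0251, 0.2481]
force: [-1.0, -0.3, -1.4]
grip_width: 0.0302
finger_force: 10.0
position: [0.5763, -0.0252, 0.2451]
force: [-0.9, 0.2, -0.5]
grip_width: 0.0298
finger_force: 10.0
```

```bash
for i in 1 2; do python3 -m crank '[[0,0,0.001,0],[0,0,0.001,0],[0,0,0,0]]' | grep -E 'pos|^force|width'; done; for i in 1 2; do python3 -m crank '[[0,0,0.001,0],[0,0,0,0]]' | grep -E 'pos|^force|width'; done; python3 - <<'E'
from h import *
s,t=[np.mean([shot(n) for _ in range(3)],0).astype(np.uint8) for n in("scene","top")]
np.save("s3.npy",s)
cv2.imwrite("pics/on.png",crop(s,312,150,80,60,10))
E
```

```text
position: [0.5763, -0.0251, 0.2431]
force: [-0.5, -0.4, -1.0]
grip_width: 0.0296
position: [0.5763, -0.0252, 0.2411]
force: [-0.4, -0.8, -2.3]
grip_width: 0.0298
position: [0.5763, -0.0252, 0.2401]
force: [-0.9, -0.6, -1.7]
grip_width: 0.0301
position: [0.5766, -0.0251, 0.2397]
force: [-3.3, 0.9, 8.2]
grip_width: 0.0304
```

View pics/on.png

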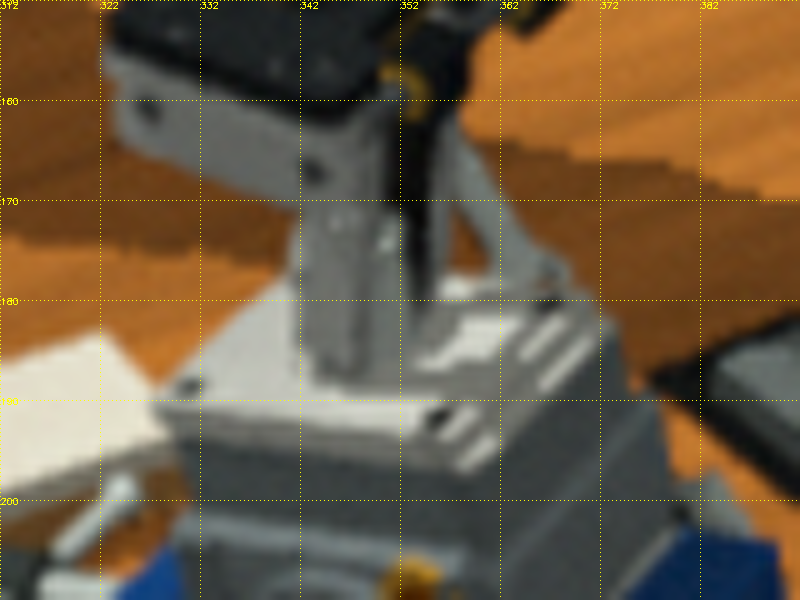

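The cover lies tilted on the flange, with full contact once the force rises to 8 N at the predicted height. Its left corner is at about (327,190) and its bottom corner at about (358,197). Next I'll measure the in-plane offset relative to the flange in the same camera.

```bash
python3 - <<'E'
from h import *
import h
sc0=np.load("scene0.npy"); S=np.load("s3.npy").astype(float)
R0=rot(np.radians(23.4),np.radians(15.9)); o0=np.array([.584,-.0223,.2072]); LS=least_squares
h.least_squares=lambda f,x,**k: LS(f,x,loss="soft_l1",f_scale=.3)
h.pose=lambda q:(R0@rot(q[2],0),o0+R0@[q[0],q[1],0])
F=rect(.1,.08);K=rect(.1,.08,.008)
for half in(1.5,2.5):
    print("flange",h.refine([0,0,0],{"scene":sc0},[("scene",F,range(4))],half=half))
qf=h.refine([0,0,0],{"scene":sc0},[("scene",F,range(4))],half=1.5)[0]
for half in(1.2,1.8):
  for nm,pl in(("top 0-3",[("scene",K,range(4))]),("top 1,2,3",[("scene",K,[1,2,3])]),("bottom 2,3",[("scene",F,[2,3])]),("top2,3",[("scene",K,[2,3])])):
    q,e,n=h.refine(qf,{"scene":S},pl,half=half);print(nm,half,"cover-flange mm",1000*(q-qf)[:2],np.degrees(q-qf)[2],e,n)
c=cv2.resize(S.astype(np.uint8)[165:205,317:382],None,fx=12,fy=12,interpolation=cv2.INTER_CUBIC)
R,o=h.pose(qf)
for m,col in((F,(0,0,255)),(K,(0,255,0))):
    uv=((project("scene",m@R.T+o)-[317,165]+.5)*12).astype(np.int32); cv2.polylines(c,[uv],True,col,1)
cv2.imwrite("pics/ov.png",c)
E
```

```text
flange (array([-0.0003,  0.0012, -0.0011]), {'scene': 0.31}, 68)
flange (array([-0.0002,  0.0007,  0.008 ]), {'scene': 0.6}, 68)
top 0-3 1.2 cover-flange mm [-5.8592 -1.1474] 1.1256643062943454 {'scene': 0.52} 54
top 1,2,3 1.2 cover-flange mm [-5.9096 -0.6667] 3.8395550806483985 {'scene': 0.57} 36
bottom 2,3 1.2 cover-flange mm [ 0.9617 10.3529] 0.992870350643652 {'scene': 0.4} 33
top2,3 1.2 cover-flange mm [-6.1663 -0.9974] 3.697553438030436 {'scene': 0.53} 28
top 0-3 1.8 cover-flange mm [ 7.0756 -0.2493] 1.3717184840962 {'scene': 1.02} 63
top 1,2,3 1.8 cover-flange mm [ 8.8315 -0.7329] -0.461009900902862 {'scene': 0.66} 46
bottom 2,3 1.8 cover-flange mm [ 0.9095 10.7967] 2.0809382198074573 {'scene': 0.38} 33
top2,3 1.8 cover-flange mm [ 8.5577 -0.1207] 1.682357479693361 {'scene': 0.39} 33
```

View pics/ov.png

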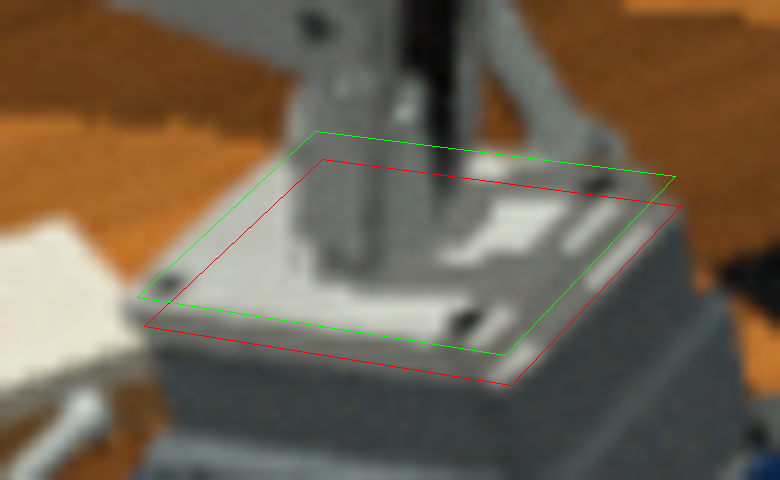

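The overlay suggests a bright strip of flange rim may be exposed on the +x side, between about (515,360) and (640,235). I'll rectify both images to the face plane to measure it.

```bash
cat > rectify.py <<'E'
from h import *
R0=rot(np.radians(23.4-.06),np.radians(15.9)); o0=np.array([.584,-.0223,.2072])+R0@[-.0003,.0012,0]
def rectf(I,z,k=3):
    xs=np.arange(-62,62,1/k)/1e3; ys=np.arange(50,-50,-1/k)/1e3; X,Y=np.meshgrid(xs,ys)
    uv=project("scene",np.stack([X.ravel(),Y.ravel(),np.full(X.size,z)],1)@R0.T+o0)
    m=uv.reshape(*X.shape,2).astype(np.float32); c=cv2.remap(I.astype(np.float32),m[...,0],m[...,1],cv2.INTER_CUBIC).clip(0,255).astype(np.uint8)
    for v in range(-60,61,10):
        c[::4,int((v+62)*k)]=(0,255,255); cv2.putText(c,str(v),(int((v+62)*k)+1,8),0,.28,(0,0,255),1)
        if abs(v)<50: c[int((50-v)*k),::4]=(0,255,255); cv2.putText(c,str(v),(0,int((50-v)*k)),0,.28,(0,0,255),1)
    return c
E
python3 - <<'E'
from rectify import *
a=np.load("scene0.npy");S=np.load("s3.npy")
cv2.imwrite("pics/rc.png",np.vstack([np.hstack([rectf(a,0),rectf(S,.008)]),np.hstack([rectf(S,0),rectf(np.load("s2.npy"),0)])]))
E
```

```text
(no output)
```

View pics/rc.png

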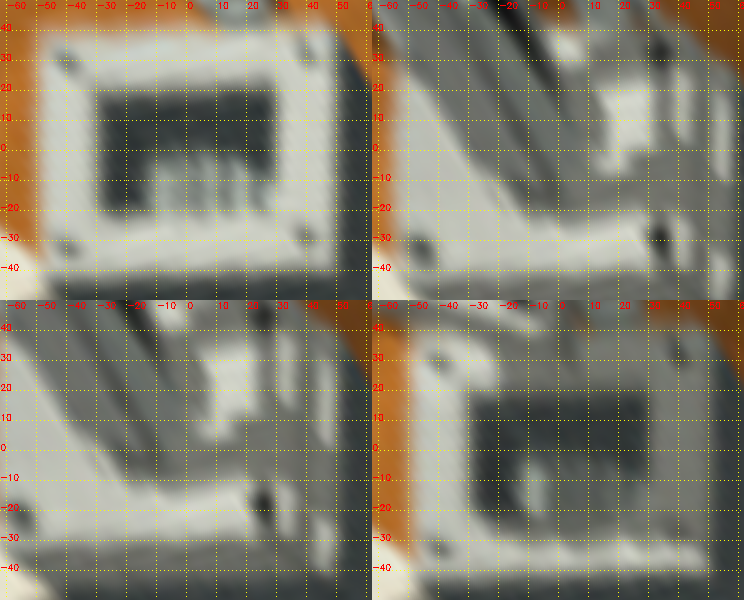

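Measuring the screw holes in the rectified views: the flange holes lie at x = ±39.7 mm and the cover holes at -44.7 and +34. So the cover sits about 5.3 mm down the slope, with y and yaw good. I'll lift slightly, shift up the slope and press again.

```bash
python3 -m crank '[[0,0,-0.002,0],[0,0,-0.0025,0],[0.0017,0,-0.0005,0],[0.0017,0,-0.0005,0],[0.0017,0,-0.0005,0],[0,0,0,0],[0,0,0.001,0],[0,0,0.001,0],[0,0,0.001,0],[0,0,0.0005,0],[0,0,0,0]]' - 12;  python3 -m crank '[[0,0,0.0005,0],[0,0,0,0]]' | grep -E "pos|^force"; python3 -m crank '[[0,0,0.0005,0],[0,0,0,0]]' | grep -E "pos|^force"; python3 - <<'E'
from h import *
np.save("s4.npy",np.mean([shot("scene") for _ in range(3)],0))
E
```

```text
time_s: 28.78
position: [0.581, -0.0232, 0.2417]
tool_rot: [[0.918, 0.397, -0.0], [0.397, -0.918, -0.0], [-0.0, 0.0, -1.0]]
force: [0.7, 0.3, -3.3]
grip_width: 0.0301
finger_force: 12.0
position: [0.581, -0.0232, 0.2412]
force: [-0.1, -0.0, -1.8]
position: [0.581, -0.0232, 0.2412]
force: [-5.1, 1.0, 9.0]
```

```bash
cat > holes.py <<'E'
from rectify import *
import sys
def holes(I,z,guess,r=4.5):
    out=[]
    for gx,gy in guess:
        xs=np.arange(-r,r+.1,.25);X,Y=np.meshgrid(gx+xs,gy+xs)
        uv=project("scene",np.stack([X.ravel(),Y.ravel(),np.full(X.size,z*1e3)],1)/1e3@R0.T+o0)
        g=map_coordinates(I.mean(2),[uv[:,1],uv[:,0]],order=1).reshape(X.shape)
        w=np.clip(np.percentile(g,25)-g,0,None)**2; out.append([(w*X).sum()/w.sum(),(w*Y).sum()/w.sum()])
    return np.array(out)
E
python3 - <<'E'
from holes import *
a,S3,S=[np.load(f) for f in("scene0.npy","s3.npy","s4.npy")]
f=holes(a,0,[(-39.7,-32),(39.7,-29),(39.7,32)]);print("flange",f.tolist())
print("before",(holes(S3,.008,[(-44.7,-33),(33.8,-29),(34,32.5)])-f).tolist())
print("after",(holes(S,.008,[(-39.5,-33),(39,-29),(39,32.5)])-f).tolist())
cv2.imwrite("pics/rc2.png",np.hstack([rectf(S,.008),rectf(S,0)]))
E
```

```text
flange [[-39.19603029977586, -33.163695890355406], [40.07535442044653, -29.014732847181776], [40.51767942791757, 31.861798767738918]]
before [[-6.4784170252366735, 0.8443383661677402], [-5.989812046236445, -0.3651855146635228], [-6.571744764495854, 0.4158319192299018]]
after [[-2.12945936006615, 1.5860913195930522], [-0.9780495937757223, 0.8030803179638859], [-1.7798607466910639, 1.5590935681209857]]
```

View pics/rc2.png

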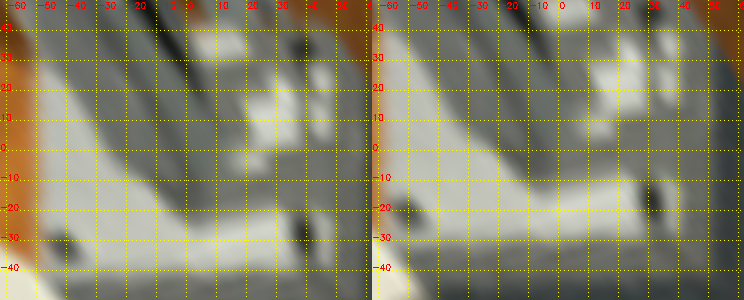

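```bash
cat > ed.py <<'E'
from holes import *
import h,sys
LS=least_squares
h.least_squares=lambda f,x,**k: LS(f,x,loss="soft_l1",f_scale=.3)
h.pose=lambda q:(R0@rot(q[2],0),o0+R0@[q[0],q[1],0])
F=rect(.1,.08);K=rect(.1,.08,.008)
S=np.load(sys.argv[1])
for st in([0,0,0],[-.0015,.001,0]):
  for nm,pl in(("top all",[("scene",K,range(4))]),("top0,2,3",[("scene",K,[0,2,3])]),("top0,3",[("scene",K,[0,3])])):
    q,e,n=h.refine(st,{"scene":S},pl,half=1.3);print(st,nm,1000*q[:2],np.degrees(q[2]),e,n)
# profiles: mean intensity across each edge on the z=8 plane, mm
G=gaussian_filter(S.mean(2),.4)
def prof(pts,z=.008):
    uv=project("scene",np.c_[pts,np.full(len(pts),z)]@R0.T+o0); return map_coordinates(G,[uv[:,1],uv[:,0]],order=1)
t=np.arange(-8,9,1)/1e3
for nm,f in(("-x edge",lambda d:[(-.05+d,y) for y in np.linspace(-.03,.015,20)]),("-y edge",lambda d:[(x,-.04+d) for x in np.linspace(-.03,.02,20)]),("+x edge",lambda d:[(.05+d,y) for y in np.linspace(-.03,.03,20)])):
    print(nm,[int(prof(np.array(f(d))).mean()) for d in t])
E
python3 ed.py s4.npy
```

```text
[0, 0, 0] top all [-0.6007 -1.0647] 1.3443467879138027 {'scene': 0.51} 56
[0, 0, 0] top0,2,3 [-0.6202 -1.1894] 1.349749371720265 {'scene': 0.48} 48
[0, 0, 0] top0,3 [-0.5914 -1.0907] 0.3574566992999633 {'scene': 0.44} 34
[-0.0015, 0.001, 0] top all [-1.0067 -1.0815] 0.9652456563684015 {'scene': 0.62} 55
[-0.0015, 0.001, 0] top0,2,3 [-1.0163 -1.3645] 0.6144680222340774 {'scene': 0.56} 48
[-0.0015, 0.001, 0] top0,3 [-0.5354 -1.0854] 0.3368466134219318 {'scene': 0.43} 34
-x edge [113, 114, 115, 117, 121, 126, 132, 139, 146, 153, 160, 165, 170, 173, 175, 176, 177]
-y edge [106, 108, 111, 116, 121, 129, 138, 148, 158, 166, 174, 180, 185, 189, 192, 193, 194]
+x edge [123, 129, 134, 136, 135, 131, 126, 120, 114, 109, 106, 104, 102, 101, 99, 95, 90]
```

```bash
python3 -m crank '[[0,0,-0.0015,0],[0,0,-0.001,0],[0.0005,0,0,0],[0.0005,0,0,0],[0,0,0,0],[0,0,0.001,0],[0,0,0.0007,0],[0,0,0,0]]' - 15| grep -E "pos|^force";  python3 -m crank '[[0,0,0.0005,0],[0,0,0,0],[0,0,0,0]]' | grep -E "pos|^force"; python3 - <<'E'
from h import *
np.save("s5.npy",np.mean([shot("scene") for _ in range(3)],0))
E
python3 ed.py s5.npy; python3 - <<'E'
from holes import *
a,S=np.load("scene0.npy"),np.load("s5.npy")
f=holes(a,0,[(-39.7,-32),(39.7,-29),(39.7,32)]);print("holes",(holes(S,.008,[(-39.5,-32),(39.5,-29),(39.5,32)])-f).tolist())
E
```

```text
position: [0.5819, -0.0228, 0.2415]
force: [-2.0, 0.0, -0.6]
position: [0.5819, -0.0228, 0.2415]
force: [-5.3, 2.4, 9.8]
[0, 0, 0] top all [ 0.9065 -0.994 ] 0.5543443226886958 {'scene': 0.65} 61
[0, 0, 0] top0,2,3 [ 0.9568 -0.7572] 1.453198885129192 {'scene': 0.63} 50
[0, 0, 0] top0,3 [ 0.5743 -0.9338] 0.22857248231149596 {'scene': 0.38} 34
[-0.0015, 0.001, 0] top all [ 0.9581 -0.9079] 0.3163132675140731 {'scene': 0.61} 60
[-0.0015, 0.001, 0] top0,2,3 [ 0.839  -0.5346] 1.3443423619662824 {'scene': 0.64} 51
[-0.0015, 0.001, 0] top0,3 [ 0.5366 -0.8345] 0.22628008779190698 {'scene': 0.38} 34
-x edge [113, 114, 114, 116, 119, 123, 128, 135, 142, 149, 156, 163, 168, 172, 174, 175, 176]
-y edge [106, 108, 111, 116, 121, 129, 138, 148, 158, 166, 174, 180, 185, 188, 191, 193, 194]
+x edge [115, 121, 127, 132, 135, 136, 133, 128, 122, 116, 111, 106, 103, 100, 97, 93, 88]
holes [[-1.0685381705349357, 2.0450611852788754], [-0.6542568014012531, 0.9708967994842403], [-0.8482483542187822, 1.548949544860676]]
```

```bash
python3 -m crank '[[0,0,0,0],[0,0,0,0],[0,0,0,0],[0,0,0,0]]' && python3 -c "
from rig import ctrl
print(ctrl.sign_off())"
```

```text
time_s: 31.45
position: [0.5819, -0.0228, 0.2415]
tool_rot: [[0.918, 0.397, -0.0], [0.397, -0.918, 0.0], [0.0, -0.0, -1.0]]
force: [-5.0, 1.3, 9.5]
grip_width: 0.0298
finger_force: 15.0
the job is handed in; nothing more can be done
None
```

I handed the job in at 31.5 s: the lid lies right way up on the mat, and the arm is still holding the cover on the flange with about 10 N, its edges in line to about 1–2 mm by camera; flushness was judged from the contact height and force, not measured directly.

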